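Assemble a pierced-tin table lantern

ROBOT

A 6-joint arm with a two-finger parallel gripper is mounted at the origin on the work surface. World frame = base frame: x ahead of the robot, y to its left, z up, the work surface at z = 0. Lengths are in m, angles in degrees, forces in N, time in s.
With the tool pointing down it reaches from about 0.4 to 0.825 m from the base axis. Payload 7 kg.
Tool frame: the origin (TCP) lies between the finger pads; the fingertips stand 17 mm ahead of it and the grasp point (between the pads) lies 2 mm behind it; x points along the fingers, y is the direction in which the jaws open and shut, and the axes are right-handed (so a half turn about x gives the same grasp; the last joint's range is limited). The gripper opens to 88 mm and grips with 3 to 60 N. Pads are 19 mm wide; open, the fingers measure 130 mm over their backs; the gripper's body (78 mm by 193 mm) begins 47 mm behind the grasp point.
Start: joints at [89.101, 20.546, 0.682, 0, -70.136, -16.507], TCP at [0.202, 0.644, 0.244] pointing down, gripper open.
Joint ranges: [-176.03, 176.03], [-82.01, 121.73], [-58.28, 71.71], [-173.87, 95.51], [-174.79, -0.11], [-173.66, 173.66]. Speed limits (degrees/s): [136.94, 136.94, 172.46, 180, 180, 180].

INTERFACE

Orientations are given as [roll, pitch, yaw] about the fixed x, y, z axes, in that order (R = Rz(yaw) Ry(pitch) Rx(roll)).
In Python, from plant import r gives the robot as it stands.
- The arm moves only by the shell command python3 -m jog 'ROWS' [FORCE]. ROWS is a JSON object of lists of equal length, an entry for each row: "fingers": the opening, from 0 (shut) to 1 (fully open); "dp": the shift along the tool's x, y, z in mm, a list of three; "twist": the turn about the tool's x in degrees. In form: {"fingers": [fingers, ...], "dp": [[dx, dy, dz], ...], "twist": [twist, ...]}. A call has exactly 5 rows; each row is the pose to reach, as a shift and turn from the pose measured when the call began, along the tool's axes at that moment; what a row does not reach only later rows make up. A row lasts 1/10 s, in which the tool goes at most 50 mm and 8.59 degrees, less where a joint would pass 70% of its speed; a pose out of reach is approached as far as the arm can. A call with a gripper value outside its range is refused whole. The fingers move at their own pace and stop on an object; FORCE is the grip in N (left out, the last holds). Time passes only in rows, so rows that repeat a pose let the fingers close, or fill a call up. It gives the time, the measured TCP pose, the force and the opening at its end, in the units of the state.
- r.get_state(): the state, without advancing time (a new reading comes with each control period).
- r.capture(name): name is "scene" or "top"; returns a dict with "frame" (384x512x3 uint8, red, green, blue), "intrinsics" (3x3 intrinsics, pixels), "pose" (4x4, takes a point from camera to world coordinates). Camera axes: x right, y down, z forward; pixel columns grow to the right and rows downward; lengths in m; the calibration is good to about 2 mm. A picture is of the moment at which its call begins. There is no depth.
- r.close_job(): hands the job in, once; it reports no verdict.
The state is a dict: "time_s": time; "joints": joint angles; "qd": joint speeds; "joint_torque": joint torques, N m; "tcp_pos": TCP position; "eef_rot": TCP orientation; "contact_force": force on the tool from outside, world axes, zero at the start; "moment": the same for the moment, N m; "gripper_width": finger opening in m.
Only numpy, scipy, OpenCV 4.12 (cv2) and the standard library are available. Lean on these libraries where they do the work, as an engineer would, in place of code of your own. Each camera call takes 0.05 s, during which the arm holds its last target. There are 200 camera calls.

TASK

Put the table lantern together on its brass foot: stand the candle upright in the middle of the foot's pan, then lower the wide pierced sleeve over it until it sits flat inside the pan's rim, then seat the domed cap in the top of the sleeve, and last set the small hood over the cap's chimney so that it rests level on it. Set each part down without dropping it, and leave the narrow sleeve, the rivet tin and the tools where they are.

Things in the scene. Friction and masses are not known exactly. Their poses are not given: they have to be found in the camera images.
- foot_pan (a point): Brass lantern foot, fixed to the bench in the far half of the work area: round base 110 mm across, 28 mm high in all, carrying a round pan. This point: centre of the pan's flat floor, 20 mm above the bench; z up. The floor is 72 mm across; the thin rim flares outward to 87 mm across inside, 8 mm above the floor.
- candle_mid (a point): LED candle: plain ivory-white cylinder 34 mm across and 60 mm tall with a small flame tip that adds 12 mm at the top, standing upright, loose, about 90 g. Point: on its axis, 30 mm above its underside; z along the axis, up.
- sleeve_mid (a point): The wide sleeve: shiny stiff pierced-tin tube open at both ends, both alike, 64 mm outside, 59 mm inside, 105 mm tall, standing upright, loose, about 150 g; gripped across its outside near the top. Point: on its axis, half-way up (52.5 mm); z along the axis. Stands on the pan's floor with 4 mm to spare all round.
- cap_mid (a point): Domed brass cap, 66 mm tall, upright, loose, 220 g. From its underside up: tapered plug 8 mm deep (44 to 53 mm across) that enters the wide sleeve; flange 80 mm across, 4 mm thick, that rests on the sleeve's rim; dome 22 mm high; round chimney 28 mm across, 32 mm tall, to grip it by, its last 4 mm tapering to a dark flat end 24 mm across. Point: on its axis, 33 mm above its underside; z up.
- hood_mid (a point): Small brass hood, 50 mm tall, standing on its skirt, loose, 90 g. Skirt 42 mm across outside, 37 mm inside, hollow from below to 14 mm deep; above it a knob 18 mm across, from 20 to 50 mm above the underside, to grip it by. It goes over the cap's chimney until its roof rests on the chimney's top. Point: on its axis, 25 mm above its underside; z up.
- narrow_mid (a point): The narrow sleeve of another lantern, not to be used: pierced-tin tube 46 mm across and 130 mm tall, thinner and taller than the wide sleeve, standing loose among the parts. Point: on its axis, half-way up (65 mm).
- tin_mid (a point): Closed dark steel tin of rivets, 52 mm across, 48 mm tall, standing loose among the parts; to be left. Point: on its axis, half-way up.
- punch_mid (a point): Steel punch lying flat, about 140 mm long, 11 mm thick, loose among the parts; to be left. Point: its middle; x along it.
- hammer_grip (a point): Hammer lying at the left side of the work area, 260 mm long, loose; to be left. Point: on its handle; x along it towards the head.
- snips_mid (a point): Tin snips with black handles lying at the right side of the work area, about 225 mm long, 17 mm high, loose; to be left. Point: near the pivot; x towards the blades.
There are look-alikes about, which are no part of the job. Several things look just like the part that bears candle_mid: the one meant starts farthest to the robot's right. Leave any blue look-alike of the part that bears sleeve_mid alone.

How it is judged:
By the outcome, as a careful person would: the job done as asked, in the order asked, and still so for the second after the job is handed in, with the robot touching nothing.
It also fails if it takes over 112 s, if anything falls off the work surface, if the arm or the gripper's body presses on something with over 40 N, if the wrist force passes 120 N, or if a joint passes its speed limit or range.

## Working session

There is one attempt and no reset: what is moved stays moved. The work goes in short steps, Python scripts to look and compute and a shell command to move; the robot and the scene stay as the last step left them, time stands still between calls to the robot, and variables do not carry over. Pictures are saved under pics/ and viewed, on a budget of 14 in all, crops included, one or two more only if the job needs it, and the job is handed in when it is done.

```bash
mkdir -p pics; ls; cat > h.py <<'E'
from plant import r
import numpy as np, cv2, sys
from scipy.spatial.transform import Rotation as Ro
def snap(n,out,crop=None,s=1):
    c=r.capture(n); f=c["frame"][:,:,::-1]
    np.savez('pics/'+out+'.npz',K=c["intrinsics"],P=c["pose"],f=f)
    if crop: x0,y0,x1,y1=crop; f=f[y0:y1,x0:x1]
    f=cv2.resize(f,None,fx=s,fy=s,interpolation=cv2.INTER_CUBIC); cv2.imwrite('pics/'+out+'.png',f)
    return c
def pt(c,u,v,z):
    K=np.array(c["K"] if "K" in c else c["intrinsics"]);P=np.array(c["P"] if "P" in c else c["pose"])
    d=P[:3,:3]@np.linalg.solve(K,[u,v,1.]);o=P[:3,3];return o+d*(z-o[2])/d[2]
def px(c,p):
    K=np.array(c["K"] if "K" in c else c["intrinsics"]);P=np.array(c["P"] if "P" in c else c["pose"])
    q=K@(P[:3,:3].T@(np.array(p)-P[:3,3]));return q[:2]/q[2]
def go(p):
    s=r.get_state();R=Ro.from_euler('xyz',s["eef_rot"],degrees=True).as_matrix()
    return np.round(R.T@(np.array(p)-s["tcp_pos"])*1000,1)
E
python3 - <<'E'
from h import *
for n in("top","scene"):
    c=snap(n,n+'0',s=1.5);print(n,np.round(c["pose"],3).tolist(),np.round(c["intrinsics"],1).tolist())
s=r.get_state();print(s);print(np.round(Ro.from_euler('xyz',s["eef_rot"],degrees=True).as_matrix(),3))
E
```

```text
pics
top [[0.003, -0.993, 0.116, 0.389], [-0.999, 0.001, 0.034, -0.007], [-0.034, -0.116, -0.993, 1.052], [0.0, 0.0, 0.0, 1.0]] [[347.3, 0.0, 245.4], [0.0, 347.3, 200.9], [0.0, 0.0, 1.0]]
scene [[-0.865, 0.332, -0.377, 0.804], [0.502, 0.546, -0.671, 0.536], [-0.017, -0.77, -0.638, 0.58], [0.0, 0.0, 0.0, 1.0]] [[349.6, 0.0, 250.9], [0.0, 349.6, 194.4], [0.0, 0.0, 1.0]]
{'time_s': 0.1, 'joints': array([ 8.91014919e+01,  2.05874139e+01,  6.41635507e-01, -1.70973620e-02,
       -7.01366724e+01, -1.65060255e+01]), 'qd': array([ 0.01163889, -0.08901768,  0.09786513,  0.13280037, -0.00161067,
       -0.01035263]), 'joint_torque': array([-1.74645062e-03, -5.84163702e+01,  2.93747020e+01,  7.01543212e+00,
        1.01817143e-02, -5.15695569e-05]), 'tcp_pos': array([0.20181769, 0.6437109 , 0.24273729]), 'eef_rot': array([  95.47601116,   89.91599661, -101.9343434 ]), 'contact_force': array([0.11333474, 0.319925  , 0.148666  ]), 'moment': array([ 0.03463643,  0.02157071, -0.00703633]), 'gripper_width': 0.08790711537384371}
[[-0.    -0.299 -0.954]
 [-0.001 -0.954  0.299]
 [-1.     0.001 -0.   ]]
```

View pics/top0.png

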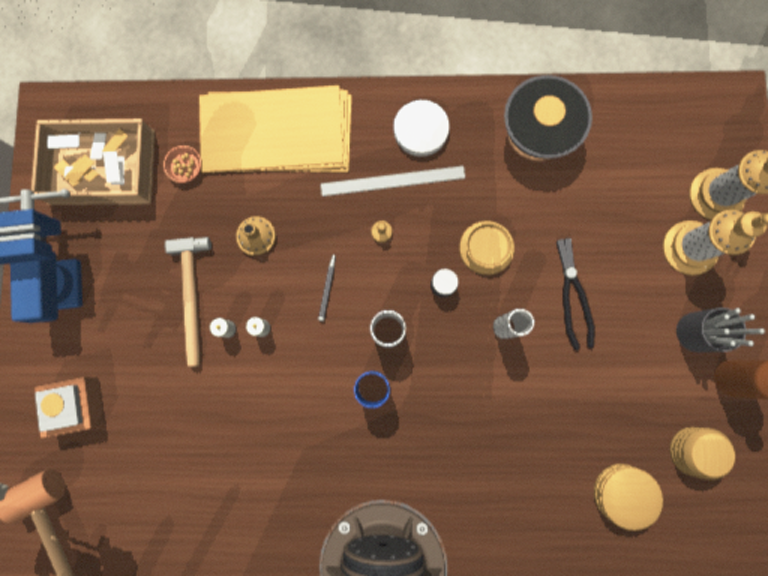

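View pics/scene0.png

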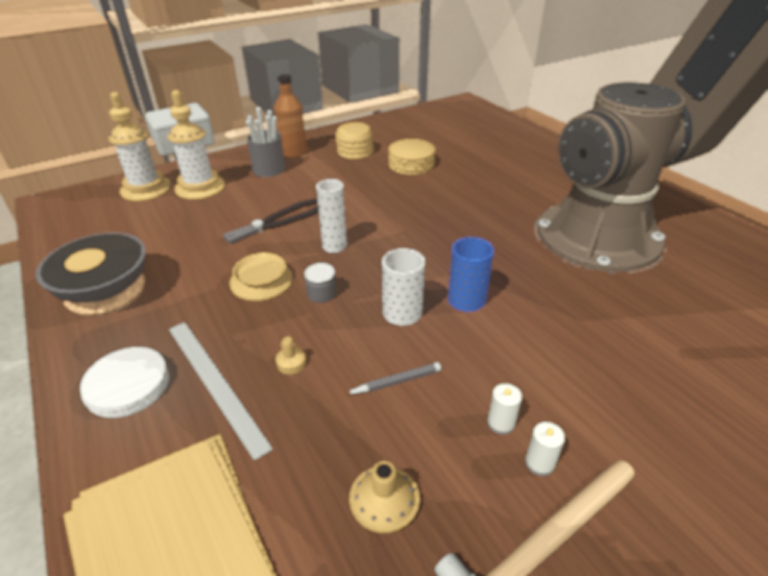

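Top view (1.5x): candle look-alikes are at (220,327) and (257,327), and the tin's pale lid is at (445,282). The robot's right is image right, so the candle is (257,327). Sleeves: wide (388,328), blue (372,390, leave alone), narrow (515,322, leave alone). Cap (256,236), hood (381,232), foot (487,247). The spare lanterns and brass discs on the right and the white dish are not part of the job.

```bash
python3 - <<'E'
import numpy as np,cv2
f=np.load('pics/top0.npz')['f'][135:285,130:390]
f=cv2.resize(f,None,fx=3,fy=3,interpolation=cv2.INTER_CUBIC)
for i in range(0,780,60): cv2.putText(f,str(130+i//3),(i,8),0,.3,(255,255,255)); cv2.line(f,(i,10),(i,14),(255,255,255))
for i in range(0,450,60): cv2.putText(f,str(135+i//3),(0,i+4),0,.3,(255,255,255))
cv2.imwrite('pics/topcrop.png',f)
E
```

```text
(no output)
```

View pics/topcrop.png

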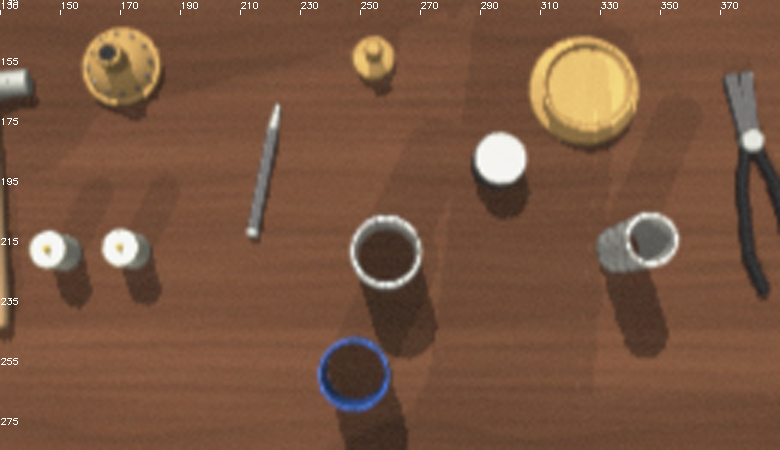

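```bash
cat > m.py <<'E'
from h import *
c=np.load('pics/top0.npz');s=np.load('pics/scene0.npz')
for n,u,v,z in [("candle",121,247.5,.06),("flame",120,246,.070),("sleeve",386,251.5,.105),("capflange",121.5,67,.010),("capchim",107,51.5,.066),("hoodtop",373,45.5,.05),("hoodskirt",374,60,.018),("footbase",584,91,.004),("footrim",590,88,.028),("tin",500,158,.048),("candle2",47.5,249.5,.06),("narrow",653,239,.13),("blue",354,374,.105)]:
    p=pt(c,130+(u+.5)/3-.5,135+(v+.5)/3-.5,z);print(n,p.round(4),(px(s,p)*1.5).round(1))
E
python3 m.py
```

```text
candle [0.4573 0.2446 0.06  ] [505.8 392.3]
flame [0.458  0.2431 0.07  ] [505.6 386.6]
sleeve [ 0.4508 -0.0096  0.105 ] [402.3 259.6]
capflange [0.6469 0.2622 0.01  ] [383.5 496.7]
capchim [0.6486 0.2624 0.066 ] [381.9 470.9]
hoodtop [0.6574 0.0028 0.05  ] [284.5 339.5]
hoodskirt [0.6509 0.0021 0.018 ] [291.1 353. ]
footbase [ 0.6211 -0.2114  0.004 ] [260.6 277.8]
footrim [ 0.6188 -0.2127  0.028 ] [259.4 266.2]
tin [ 0.5454 -0.1204  0.048 ] [318.5 271.2]
candle2 [0.4553 0.3159 0.06  ] [547.9 432.9]
narrow [ 0.4604 -0.2439  0.13  ] [328.  184.1]
blue [0.3407 0.0192 0.105 ] [471.3 247.2]
```

```bash
python3 - <<'E'
import numpy as np,cv2
f=np.load('pics/scene0.npz')['f'][120:370,140:390]
f=cv2.resize(f,None,fx=2.4,fy=2.4,interpolation=cv2.INTER_CUBIC)
for i in range(0,600,48): cv2.putText(f,str(140+int(i/2.4)),(i,8),0,.3,(255,0,255)); cv2.putText(f,str(120+int(i/2.4)),(0,i+4),0,.3,(255,0,255))
cv2.imwrite('pics/scrop.png',f)
E
```

```text
(no output)
```

View pics/scrop.png

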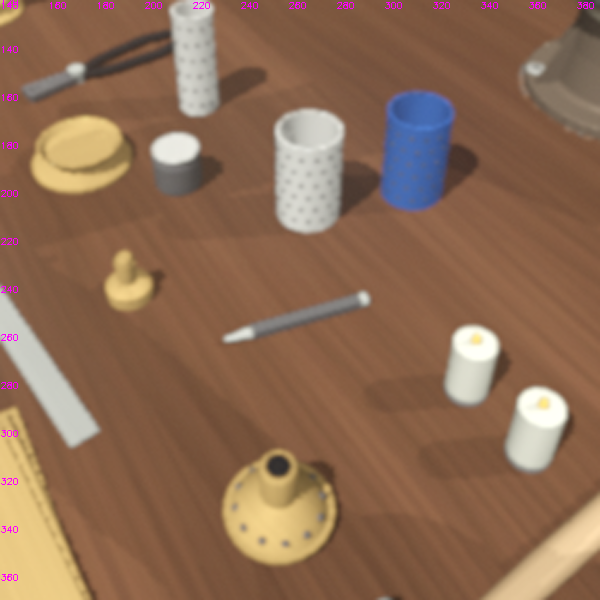

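The crop confirms the choice: the candle meant is nearer the narrow sleeve (crop (475,342)), with its twin at (541,405). The wide pierced sleeve's rim is at (309,130), and the tin has a pale lid. Next I combine both views and overlay the foot's model circles.

```bash
cat > m2.py <<'E'
from h import *
from scipy.optimize import least_squares
c=np.load('pics/top0.npz');s=np.load('pics/scene0.npz')
T=lambda u,v:np.array([130+(u+.5)/3-.5,135+(v+.5)/3-.5])
S=lambda u,v:np.array([140+(u+.5)/2.4-.5,120+(v+.5)/2.4-.5])
for n,a,b,z in [("candle",(121,247.5),(475,342),.06),("sleeve",(386,251.5),(309,130),.105),("chim",(107,51.5),(278,465.5),.066),("hood",(373,45.5),(124,255),.05),("foot",(590,88),(81,143),.028)]:
    f=lambda p:np.r_[px(c,[*p,z])-T(*a),px(s,[*p,z])-S(*b)]
    o=least_squares(f,[.5,0]);print(n,o.x.round(4),o.fun.round(2))
    if n=="foot": F=o.x
ims=[]
t=np.linspace(0,2*np.pi,73)
for q,(x0,y0,x1,y1) in((c,(295,135,355,195)),(s,(140,160,200,220))):
    k=8;f=cv2.resize(q['f'][y0:y1,x0:x1],None,fx=k,fy=k,interpolation=cv2.INTER_CUBIC)
    f=cv2.resize(f,(390,390))
    for d,z,col in((.110,.0,(0,0,255)),(.072,.02,(0,255,0)),(.087,.028,(255,0,0))):
        P=np.array([((px(q,[F[0]+d/2*np.cos(a),F[1]+d/2*np.sin(a),z])-[x0,y0]+.5)*6.5) for a in t])
        cv2.polylines(f,[P.round().astype(int)],True,col,1)
    ims.append(f)
cv2.imwrite('pics/foot.png',np.hstack(ims))
E
python3 m2.py
```

```text
candle [0.4574 0.2457] [-0.36 -0.04 -0.1  -0.24]
sleeve [ 0.451  -0.0086] [-0.39 -0.09 -0.11 -0.54]
chim [0.6474 0.2627] [-0.12  0.41 -0.22  0.06]
hood [0.6549 0.0034] [-0.19  0.82 -0.57  0.13]
foot [ 0.6192 -0.2102] [-0.85 -0.12 -0.29 -1.27]
```

View pics/foot.png

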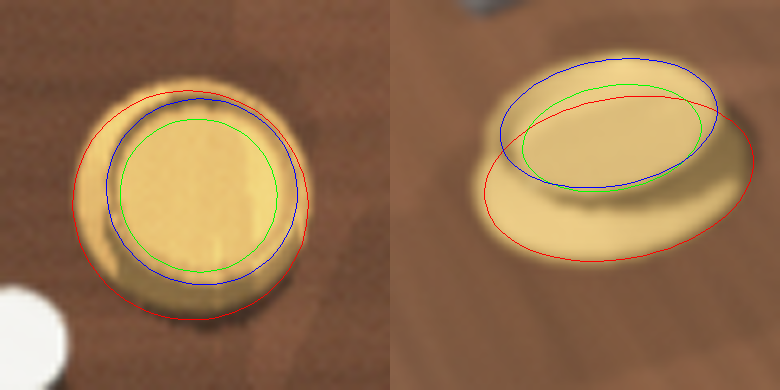

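Read from the overlay, the foot centre is about 1–1.5 mm further out and to the right than fitted. I'll use (0.6205, -0.2112). Now the deltas to the candle.

```bash
python3 -c "
from h import *
print(go([.4574,.2457,.20]))"; python3 -m jog --help 2>&1 | head -5
```

```text
[  43.2  303.2 -363. ]
invalid input: not JSON, or not a number
```

```bash
python3 -m jog '{"fingers":[1,1,1,1,1],"dp":[[0,30,-36],[4,61,-73],[10,91,-109],[15,121,-145],[21,150,-180]],"twist":[8,16,24,32,40]}'; python3 -c "
from h import *
s=r.get_state();print(s['joints'].round(1));R=Ro.from_euler('xyz',s['eef_rot'],degrees=True).as_matrix();print(go([.4574,.2457,.20]),np.degrees(np.arctan2(R[1,1],R[0,1])))"
```

```text
time_s: 0.6
tcp_pos: [0.3293, 0.4448, 0.2217]
eef_rot: [132.8, 89.9, -104.9]
contact_force: [1.8, 0.9, 1.4]
gripper_width: 0.0879
[ 73.8  10.1 -16.6   0.  -63.4 -41.5]
[  21.9   -2.1 -236.7] -147.72709612179406
```

```bash
python3 -m jog '{"fingers":[1,1,1,1,1],"dp":[[4,0,-46],[8,-1,-92],[13,-1,-138],[17,-2,-184],[22,-2,-237]],"twist":[8,16,24,32,32]}'; cat > g.py <<'E'
from h import *
s=r.get_state();R=Ro.from_euler('xyz',s['eef_rot'],degrees=True).as_matrix()
p=[float(v) for v in sys.argv[1:4]];print('dp',go(p),'yaw',np.degrees(np.arctan2(R[1,1],R[0,1])).round(1),'down',R[:,0].round(3))
E
python3 g.py .4574 .2457 .042
```

```text
time_s: 1.1
tcp_pos: [0.4563, 0.2466, 0.2001]
eef_rot: [166.5, 89.9, -103.5]
contact_force: [0.9, 1.4, -0.2]
gripper_width: 0.0877
dp [158.1  -1.2  -0.6] yaw -180.0 down [-0.    -0.002 -1.   ]
```

```bash
python3 -m jog '{"fingers":[1,1,1,1,1],"dp":[[45,-1,-1],[90,-1,-1],[130,-1,-1],[150,-1,-1],[158,-1,-1]],"twist":[0,0,0,0,0]}' && python3 -m jog '{"fingers":[0.3,0.3,0.3,0.3,0.3],"dp":[[0,0,0],[0,0,0],[0,0,0],[0,0,0],[0,0,0]],"twist":[0,0,0,0,0]}' 15; python3 -m jog '{"fingers":[0.3,0.3,0.3,0.3,0.3],"dp":[[0,0,0],[0,0,0],[0,0,0],[0,0,0],[0,0,0]],"twist":[0,0,0,0,0]}' 15
```

```text
time_s: 1.6
tcp_pos: [0.4561, 0.2439, 0.0396]
eef_rot: [144.1, 89.7, -125.9]
contact_force: [-0.4, 0.3, 0.0]
gripper_width: 0.0876
time_s: 2.1
tcp_pos: [0.4564, 0.2444, 0.0405]
eef_rot: [146.1, 89.8, -123.9]
contact_force: [0.5, 0.1, -0.6]
gripper_width: 0.0533
time_s: 2.6
tcp_pos: [0.4566, 0.2445, 0.0408]
eef_rot: [148.9, 89.8, -121.1]
contact_force: [-1.0, 0.0, 5.0]
gripper_width: 0.0335
```

```bash
python3 -m jog '{"fingers":[0,0,0,0,0],"dp":[[0,0,0],[0,0,0],[-20,0,0],[-50,0,0],[-80,0,0]],"twist":[0,0,0,0,0]}' 15 && python3 -m jog '{"fingers":[0,0,0,0,0],"dp":[[-25,-12,-30],[-45,-28,-75],[-50,-44,-120],[-50,-60,-165],[-50,-75,-205]],"twist":[0,0,0,0,0]}' 15; python3 g.py .6205 -.2124 .20;  python3 -c "
from h import *
snap('scene','s1',s=1.5)"
```

```text
time_s: 3.1
tcp_pos: [0.4562, 0.2442, 0.1209]
eef_rot: [143.5, 89.7, -126.5]
contact_force: [0.2, 1.0, -1.5]
gripper_width: 0.0337
time_s: 3.6
tcp_pos: [0.5314, 0.0375, 0.1716]
eef_rot: [141.3, 89.7, -128.7]
contact_force: [1.0, 0.6, -0.4]
gripper_width: 0.0338
dp [ -27.5  -89.1 -250. ] yaw 180.0 down [-0.004 -0.005 -1.   ]
```

View pics/s1.png

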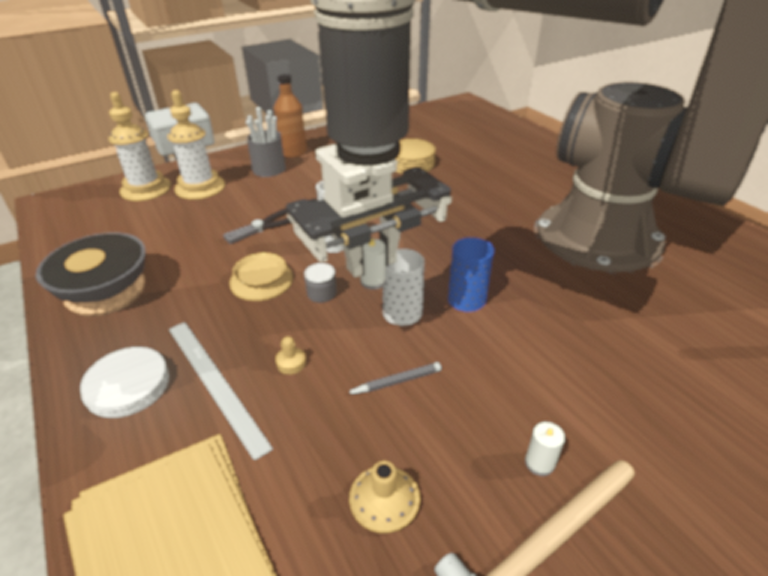

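The candle is held upright between the jaws at (372,265) and everything else is unmoved. On to the foot.

```bash
python3 -m jog '{"fingers":[0,0,0,0,0],"dp":[[-10,-15,-43],[-10,-31,-88],[-10,-48,-135],[-10,-65,-182],[-10,-82,-228]],"twist":[0,0,0,0,0]}' 15 ; python3 -m jog '{"fingers":[0,0,0,0,0],"dp":[[0,-5,-12],[0,-7,-22],[0,-7,-22],[0,-7,-22],[0,-7,-22]],"twist":[0,0,0,0,0]}' 15 ; python3 g.py .6205 -.2124 .075;  python3 -c "
from h import *
snap('top','t1',(280,120,380,210),6)"
```

```text
time_s: 4.15
tcp_pos: [0.6141, -0.1967, 0.1816]
eef_rot: [136.7, 89.5, -133.4]
contact_force: [1.6, 0.1, -0.5]
gripper_width: 0.0342
time_s: 4.65
tcp_pos: [0.6208, -0.2173, 0.182]
eef_rot: [137.2, 89.6, -132.9]
contact_force: [0.3, -0.0, -0.8]
gripper_width: 0.0334
dp [106.9  -0.2   5.5] yaw 180.0 down [-0.005 -0.006 -1.   ]
```

```bash
python3 -m jog '{"fingers":[0,0,0,0,0],"dp":[[30,0,5],[65,0,5],[95,0,5],[110,0,5],[115,0,5]],"twist":[0,0,0,0,0]}' 15 ; python3 -m jog '{"fingers":[0,0,0,0,0],"dp":[[0,0,0],[0,0,0],[0,0,0],[1,0,0],[2,0,0]],"twist":[0,0,0,0,0]}' 15; python3 g.py .6205 -.2124 .061;  python3 -c "
from h import *
snap('scene','s2',(120,130,270,230),5)"
```

```text
time_s: 5.2
tcp_pos: [0.6196, -0.2122, 0.0657]
eef_rot: [127.0, 89.5, -143.0]
contact_force: [-0.1, -0.2, 0.2]
gripper_width: 0.0334
time_s: 5.7
tcp_pos: [0.62, -0.2124, 0.0645]
eef_rot: [132.8, 89.5, -137.2]
contact_force: [-0.1, 0.2, -1.1]
gripper_width: 0.0337
dp [ 3.5 -0.5 -0. ] yaw -180.0 down [-0.006 -0.006 -1.   ]
```

View pics/s2.png

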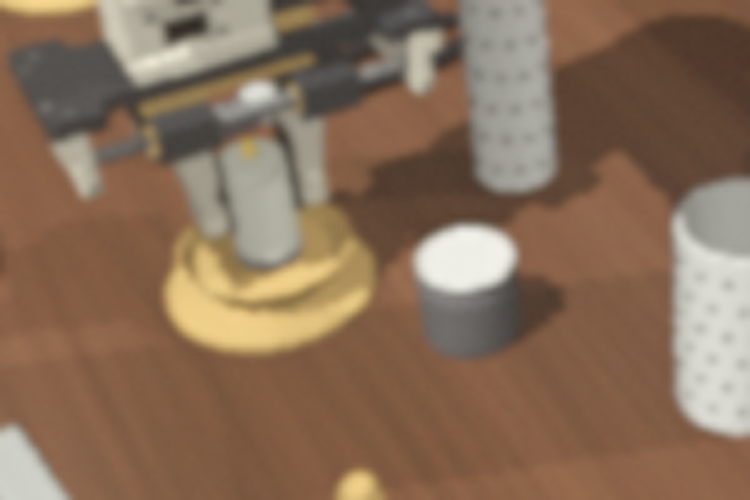

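The candle hangs over the middle of the pan (bottom at crop (268,258), pan spanning x about 178–355). I'll lower the last few mm.

```bash
python3 -c "
from h import *
c=np.load('pics/scene0.npz');print((px(c,[.6205,-.2112,.0235])-[120,130])*5)"; python3 -m jog '{"fingers":[0,0,0,0,0],"dp":[[1,0,0],[2,0,0],[2.5,0,0],[3,0,0],[3,0,0]],"twist":[0,0,0,0,0]}' 15 ; python3 -m jog '{"fingers":[0,0,0,0,0],"dp":[[0.5,0,0],[0.5,0,0],[1,0,0],[1,0,0],[1,0,0]],"twist":[0,0,0,0,0]}' 15
```

```text
[264.08650465 246.69970299]
time_s: 6.25
tcp_pos: [0.6197, -0.2124, 0.061]
eef_rot: [129.0, 89.5, -141.0]
contact_force: [-0.7, 0.4, -1.0]
gripper_width: 0.0335
time_s: 6.75
tcp_pos: [0.6197, -0.2124, 0.0609]
eef_rot: [132.0, 89.5, -138.0]
contact_force: [-3.0, 0.5, 8.3]
gripper_width: 0.0339
```

Contact at 8 N at the expected height. I release partially (to about 60 mm), then go straight up.

```bash
python3 -m jog '{"fingers":[0.45,0.5,0.6,0.7,0.7],"dp":[[0,0,0],[0,0,0],[0,0,0],[0,0,0],[0,0,0]],"twist":[0,0,0,0,0]}' 15 ; python3 -m jog '{"fingers":[0.7,0.7,0.7,0.7,0.7],"dp":[[-10,0,0],[-40,0,0],[-85,0,0],[-125,0,0],[-150,0,0]],"twist":[0,0,0,0,0]}' 15; python3 g.py .4510 -.0086 .20
```

```text
time_s: 7.25
tcp_pos: [0.6197, -0.2124, 0.0607]
eef_rot: [131.0, 89.5, -138.9]
contact_force: [-0.9, -0.7, -0.8]
gripper_width: 0.0597
time_s: 7.75
tcp_pos: [0.6218, -0.2119, 0.2154]
eef_rot: [164.5, 89.6, -105.5]
contact_force: [0.4, -0.3, 0.1]
gripper_width: 0.0611
dp [ 14.3 170.6 203.5] yaw -180.0 down [-0.002 -0.007 -1.   ]
```

```bash
python3 -m jog '{"fingers":[1,1,1,1,1],"dp":[[0,26,31],[0,54,64],[0,84,100],[0,114,136],[0,144,172]],"twist":[0,0,0,0,0]}' 20; python3 -m jog '{"fingers":[1,1,1,1,1],"dp":[[0,20,24],[0,27,32],[0,27,32],[0,27,32],[0,27,32]],"twist":[0,0,0,0,0]}'; python3 g.py .4510 -.0086 .086; python3 -c "
from h import *
snap('scene','s3',s=1.5)"
```

```text
time_s: 8.25
tcp_pos: [0.4765, -0.0391, 0.2152]
eef_rot: [171.9, 89.6, -98.1]
contact_force: [0.3, 1.7, 0.0]
gripper_width: 0.0872
time_s: 8.75
tcp_pos: [0.4501, -0.0076, 0.2151]
eef_rot: [173.4, 89.6, -96.7]
contact_force: [-0.8, 0.3, -1.0]
gripper_width: 0.0873
dp [129.1  -1.   -0.2] yaw 180.0 down [-0.001 -0.007 -1.   ]
```

View pics/s3.png

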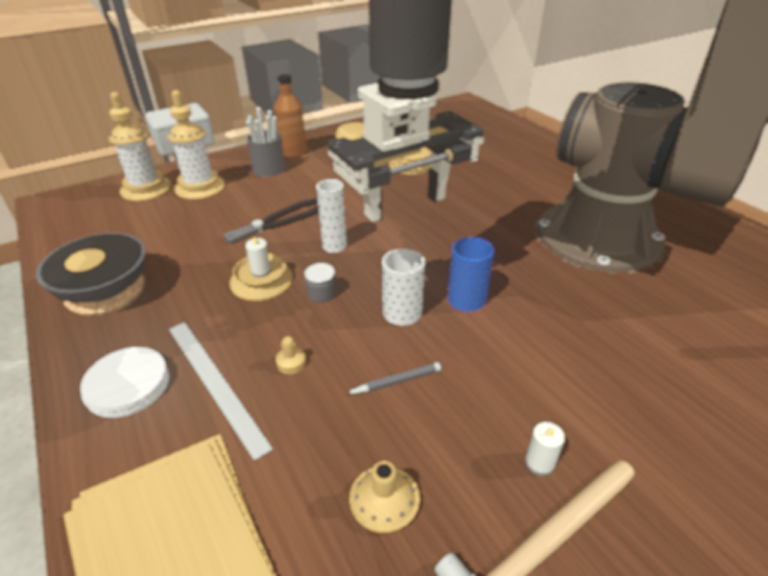

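The candle stands at the pan's middle (257,260) and the gripper is above the wide sleeve. Descend and grip.

```bash
python3 -m jog '{"fingers":[1,1,1,1,1],"dp":[[40,-1,0],[85,-1,0],[115,-1,0],[125,-1,0],[129,-1,0]],"twist":[0,0,0,0,0]}' 20; python3 -m jog '{"fingers":[0.5,0.5,0.5,0.5,0.5],"dp":[[0,0,0],[0,0,0],[0,0,0],[0,0,0],[0,0,0]],"twist":[0,0,0,0,0]}' 20;python3 -m jog '{"fingers":[0.5,0.5,0.5,0.5,0.5],"dp":[[0,0,0],[0,0,0],[0,0,0],[0,0,0],[0,0,0]],"twist":[0,0,0,0,0]}' 20
```

```text
time_s: 9.3
tcp_pos: [0.4508, -0.0092, 0.0851]
eef_rot: [157.0, 89.5, -113.1]
contact_force: [1.2, 0.1, 0.6]
gripper_width: 0.0875
time_s: 9.8
tcp_pos: [0.4514, -0.009, 0.086]
eef_rot: [167.4, 89.5, -102.7]
contact_force: [-2.5, 0.5, 6.9]
gripper_width: 0.0647
time_s: 10.3
tcp_pos: [0.4514, -0.009, 0.0861]
eef_rot: [167.3, 89.5, -102.7]
contact_force: [-1.1, 0.7, 2.7]
gripper_width: 0.0646
```

```bash
python3 -m jog '{"fingers":[0.5,0.5,0.5,0.5,0.5],"dp":[[-15,0,0],[-45,0,0],[-90,0,0],[-125,0,0],[-140,0,0]],"twist":[0,0,0,0,0]}' 20; python3 -m jog '{"fingers":[0.5,0.5,0.5,0.5,0.5],"dp":[[0,-20,-25],[0,-48,-56],[0,-78,-92],[0,-108,-128],[0,-138,-164]],"twist":[0,0,0,0,0]}' 20;python3 g.py .6205 -.2114 .225
```

```text
time_s: 10.8
tcp_pos: [0.453, -0.0076, 0.2294]
eef_rot: [-155.9, 89.6, -65.9]
contact_force: [0.4, -0.3, -1.8]
gripper_width: 0.0646
time_s: 11.3
tcp_pos: [0.5917, -0.1732, 0.2302]
eef_rot: [-160.4, 89.6, -70.5]
contact_force: [2.3, 1.6, -0.8]
gripper_width: 0.0648
dp [  5.5 -28.8 -38.1] yaw 180.0 down [ 0.002 -0.006 -1.   ]
```

```bash
python3 -m jog '{"fingers":[0.5,0.5,0.5,0.5,0.5],"dp":[[0,-15,-20],[0,-29,-38],[0,-29,-38],[0,-29,-38],[0,-29,-38]],"twist":[0,0,0,0,0]}' 20; python3 g.py .6205 -.2114 .130;  python3 -c "
from h import *
snap('top','t3',(280,120,380,210),4);snap('scene','s4',(120,100,270,240),4)
a=cv2.imread('pics/t3.png');b=cv2.imread('pics/s4.png');b=cv2.resize(b,(386,360));cv2.imwrite('pics/b4.png',np.hstack([a,b]))"
```

```text
time_s: 11.8
tcp_pos: [0.6201, -0.2108, 0.2301]
eef_rot: [-167.3, 89.7, -77.3]
contact_force: [-0.5, -0.1, -1.2]
gripper_width: 0.0648
dp [100.1  -0.3  -0. ] yaw 180.0 down [ 0.001 -0.006 -1.   ]
```

View pics/b4.png

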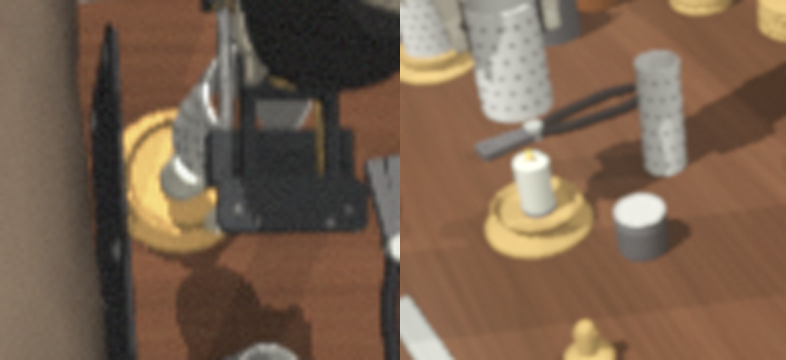

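The sleeve hangs above and in line with the foot, with the candle centred under it. Lower to 9 mm above the floor, then slowly.

```bash
python3 -c "
from h import *
c=np.load('pics/s4.npz');d=[pt(c,170.9,162.6,.08)];print(d)"; python3 -m jog '{"fingers":[0.5,0.5,0.5,0.5,0.5],"dp":[[12,0,0],[32,0,0],[55,0,0],[78,0,0],[95,0,0]],"twist":[0,0,0,0,0]}' 20; python3 -m jog '{"fingers":[0.5,0.5,0.5,0.5,0.5],"dp":[[10,0,0],[18,0,0],[20,0,0],[20,0,0],[20,0,0]],"twist":[0,0,0,0,0]}' 20; python3 g.py .6205 -.2114 .106
```

```text
[array([ 0.61844658, -0.20495391,  0.08      ])]
time_s: 12.4
tcp_pos: [0.6194, -0.2104, 0.1337]
eef_rot: [-171.6, 89.7, -81.6]
contact_force: [0.5, -0.4, -2.4]
gripper_width: 0.0647
time_s: 12.9
tcp_pos: [0.62, -0.2105, 0.1145]
eef_rot: [-158.2, 89.6, -68.2]
contact_force: [-0.7, -0.4, -1.1]
gripper_width: 0.0649
dp [ 8.5 -0.4 -0.8] yaw -180.0 down [ 0.002 -0.006 -1.   ]
```

```bash
python3 - <<'E'
from h import *
c=np.load('pics/s3.npz');t=np.linspace(0,2*np.pi,73);x0,y0=145,145
ims=[]
for F in([(.6205,-.2112),(.6197,-.2112)],None):
    f=cv2.resize(c['f'][y0:y0+60,x0:x0+60],(390,390),interpolation=cv2.INTER_CUBIC)
    if F:
      for (X,Y),d,z,col in((F[0],.110,.004,(0,0,255)),(F[0],.087,.028,(255,0,0)),(F[1],.034,.02,(0,255,0)),(F[1],.034,.08,(0,255,0))):
        P=np.array([((px(c,[X+d/2*np.cos(a),Y+d/2*np.sin(a),z])-[x0,y0]+.5)*6.5) for a in t])
        cv2.polylines(f,[P.round().astype(int)],True,col,1)
    ims.append(f)
cv2.imwrite('pics/ov.png',np.hstack(ims))
E
```

```text
(no output)
```

View pics/ov.png

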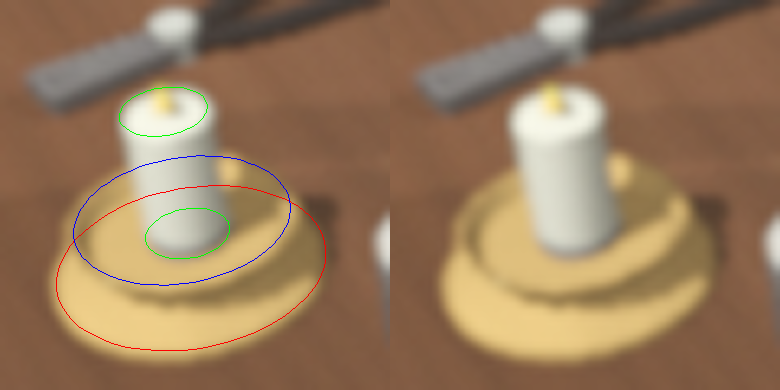

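The foot overlay fits to within about 1–2 mm and the candle is about 2 mm off the pan's middle. That is well inside the sleeve's 12 mm clearance. Lower slowly.

```bash
python3 -m jog '{"fingers":[0.5,0.5,0.5,0.5,0.5],"dp":[[1,-1,-0.5],[2.5,-1,-0.5],[4,-1,-0.5],[5,-1,-0.5],[6,-1,-0.5]],"twist":[0,0,0,0,0]}' 20; python3 -m jog '{"fingers":[0.5,0.5,0.5,0.5,0.5],"dp":[[0.5,0,0],[1,0,0],[1.5,0,0],[2,0,0],[2.5,0,0]],"twist":[0,0,0,0,0]}' 20; python3 -m jog '{"fingers":[0.5,0.5,0.5,0.5,0.5],"dp":[[0.3,0,0],[0.6,0,0],[1,0,0],[1,0,0],[1,0,0]],"twist":[0,0,0,0,0]}' 20
```

```text
time_s: 13.4
tcp_pos: [0.621, -0.2111, 0.1084]
eef_rot: [-158.9, 89.7, -68.9]
contact_force: [-1.1, -0.0, -1.3]
gripper_width: 0.0646
time_s: 13.9
tcp_pos: [0.621, -0.2111, 0.1061]
eef_rot: [-158.8, 89.6, -68.7]
contact_force: [-1.7, 0.6, 3.4]
gripper_width: 0.0647
time_s: 14.4
tcp_pos: [0.6211, -0.2112, 0.106]
eef_rot: [-155.6, 89.6, -65.6]
contact_force: [-2.7, 1.2, 6.8]
gripper_width: 0.064
```

It seats at exactly the expected height (TCP 0.106 m). Release, rise, go to the cap.

```bash
python3 -m jog '{"fingers":[0.8,0.85,0.9,1,1],"dp":[[0,0,0],[0,0,0],[0,0,0],[0,0,0],[0,0,0]],"twist":[0,0,0,0,0]}' 20; python3 -m jog '{"fingers":[1,1,1,1,1],"dp":[[-10,0,0],[-40,0,0],[-80,0,0],[-95,0,0],[-95,0,0]],"twist":[0,0,0,0,0]}' 20; python3 -m jog '{"fingers":[1,1,1,1,1],"dp":[[0,-2,45],[0,-4,92],[0,-7,140],[0,-9,188],[0,-12,235]],"twist":[0,0,0,0,0]}' 30;python3 g.py .6474 .2627 .18
```

```text
time_s: 14.9
tcp_pos: [0.621, -0.2112, 0.1058]
eef_rot: [-157.5, 89.6, -67.4]
contact_force: [-0.4, -0.5, 0.1]
gripper_width: 0.0864
time_s: 15.4
tcp_pos: [0.6225, -0.211, 0.2052]
eef_rot: [-128.6, 89.4, -38.5]
contact_force: [0.1, -0.4, -0.1]
gripper_width: 0.0878
time_s: 15.9
tcp_pos: [0.6336, 0.0259, 0.2033]
eef_rot: [-131.6, 89.4, -41.5]
contact_force: [0.3, 0.5, -0.0]
gripper_width: 0.0876
dp [ 21.7 -14.  237. ] yaw -179.9 down [ 0.008 -0.007 -1.   ]
```

```bash
python3 -m jog '{"fingers":[1,1,1,1,1],"dp":[[5,-3,46],[12,-6,94],[20,-9,142],[21,-12,190],[22,-14,236]],"twist":[0,0,0,0,0]}' 30;  python3 -m jog '{"fingers":[1,1,1,1,1],"dp":[[0,0,1],[0,0,1],[0,0,1],[0,0,1],[0,0,1]],"twist":[0,0,0,0,0]}'; python3 g.py .6474 .2627 .055;python3 -c "
from h import *
snap('scene','s5',s=1.5)"
```

```text
time_s: 16.4
tcp_pos: [0.6468, 0.2636, 0.1788]
eef_rot: [-139.6, 89.4, -49.5]
contact_force: [1.3, -0.2, 0.9]
gripper_width: 0.0876
time_s: 16.9
tcp_pos: [0.647, 0.2633, 0.1791]
eef_rot: [-138.1, 89.4, -48.1]
contact_force: [-0.4, 0.4, -0.0]
gripper_width: 0.0875
dp [124.1   0.5   0.4] yaw 180.0 down [ 0.007 -0.008 -1.   ]
```

View pics/s5.png

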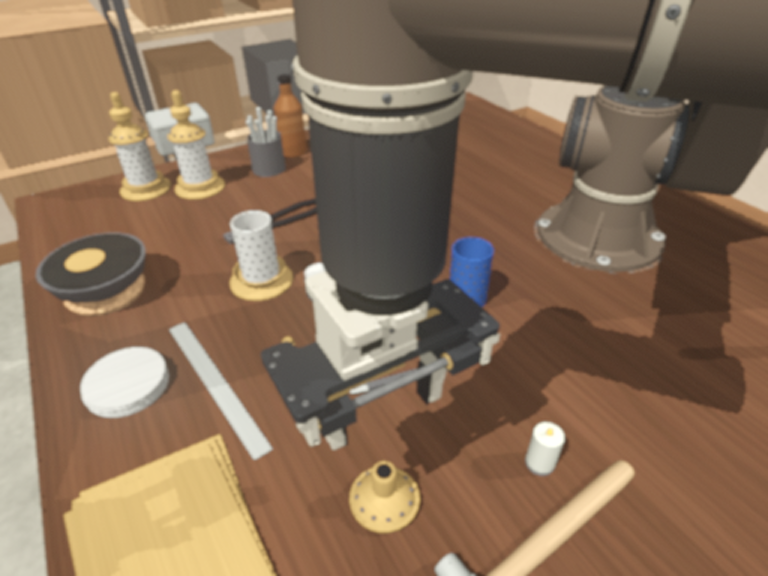

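The sleeve stands level in the pan (255,245). The gripper is above the cap; descend and grip its chimney.

```bash
python3 -m jog '{"fingers":[1,1,1,1,1],"dp":[[40,0.5,0.5],[85,0.5,0.5],[112,0.5,0.5],[121,0.5,0.5],[124,0.5,0.5]],"twist":[0,0,0,0,0]}' 30; python3 -m jog '{"fingers":[0.2,0.2,0.2,0.2,0.2],"dp":[[0,0,0],[0,0,0],[0,0,0],[0,0,0],[0,0,0]],"twist":[0,0,0,0,0]}' 30;python3 -m jog '{"fingers":[0,0,0,0,0],"dp":[[0,0,0],[0,0,0],[0,0,0],[0,0,0],[0,0,0]],"twist":[0,0,0,0,0]}' 30;python3 -m jog '{"fingers":[0,0,0,0,0],"dp":[[0,0,0],[0,0,0],[0,0,0],[0,0,0],[0,0,0]],"twist":[0,0,0,0,0]}' 30
```

```text
time_s: 17.45
tcp_pos: [0.6474, 0.2623, 0.0546]
eef_rot: [-144.5, 89.4, -54.6]
contact_force: [0.1, -0.6, -0.3]
gripper_width: 0.0877
time_s: 17.95
tcp_pos: [0.6477, 0.2626, 0.0553]
eef_rot: [-138.5, 89.4, -48.5]
contact_force: [0.2, 0.6, -0.0]
gripper_width: 0.0531
time_s: 18.45
tcp_pos: [0.6476, 0.2626, 0.0553]
eef_rot: [-139.6, 89.4, -49.6]
contact_force: [-1.1, 1.1, 0.9]
gripper_width: 0.0267
time_s: 18.95
tcp_pos: [0.6476, 0.2625, 0.0553]
eef_rot: [-139.7, 89.4, -49.7]
contact_force: [0.3, -0.5, 0.9]
gripper_width: 0.0273
```

```bash
python3 -m jog '{"fingers":[0,0,0,0,0],"dp":[[-15,0,0],[-50,0,0],[-95,0,0],[-140,0,0],[-175,0,0]],"twist":[0,0,0,0,0]}' 30; python3 -m jog '{"fingers":[0,0,0,0,0],"dp":[[0,2,-35],[0,5,-80],[0,8,-127],[0,11,-174],[0,13,-221]],"twist":[0,0,0,0,0]}' 30;python3 -m jog '{"fingers":[0,0,0,0,0],"dp":[[0,3,-46],[0,6,-94],[0,8,-140],[0,11,-186],[0,13,-230]],"twist":[0,0,0,0,0]}' 30;python3 g.py .621 -.2113 .2
```

```text
time_s: 19.45
tcp_pos: [0.6467, 0.264, 0.2344]
eef_rot: [-126.3, 89.3, -36.3]
contact_force: [0.9, 0.7, -3.0]
gripper_width: 0.0272
time_s: 19.95
tcp_pos: [0.6328, 0.0413, 0.2367]
eef_rot: [-124.2, 89.3, -34.2]
contact_force: [0.9, -0.1, -3.0]
gripper_width: 0.0274
time_s: 20.45
tcp_pos: [0.6191, -0.1906, 0.239]
eef_rot: [-122.6, 89.3, -32.6]
contact_force: [0.4, 0.5, -2.0]
gripper_width: 0.0271
dp [ 39.2  -1.5 -20.4] yaw -180.0 down [ 0.01  -0.006 -1.   ]
```

```bash
python3 -m jog '{"fingers":[0,0,0,0,0],"dp":[[0,-1,-12],[5,-1.5,-20],[20,-1.5,-20],[35,-1.5,-20],[41,-1.5,-20]],"twist":[0,0,0,0,0]}' 30;python3 -m jog '{"fingers":[0,0,0,0,0],"dp":[[5,0,0],[10,0,0],[12,0,0],[12,0,0],[12,0,0]],"twist":[0,0,0,0,0]}' 30;python3 g.py .621 -.2112 .172;  python3 -c "
from h import *
snap('scene','s6',(120,80,270,200),5)"
```

```text
time_s: 20.95
tcp_pos: [0.6202, -0.2097, 0.1964]
eef_rot: [-126.3, 89.5, -36.3]
contact_force: [-0.2, 0.8, -3.3]
gripper_width: 0.0276
time_s: 21.45
tcp_pos: [0.6205, -0.2098, 0.1849]
eef_rot: [-124.7, 89.4, -34.6]
contact_force: [0.1, 0.3, -3.3]
gripper_width: 0.0275
dp [13.  -0.3 -1.4] yaw -180.0 down [ 0.008 -0.006 -1.   ]
```

View pics/s6.png

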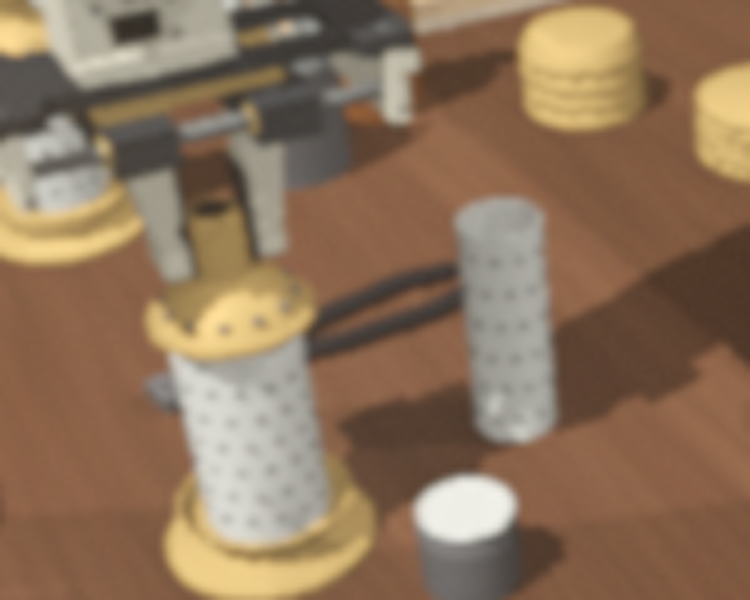

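The cap is over the sleeve in line with it: flange centre (230,315), sleeve axis leaning with the perspective. Lower slowly.

```bash
python3 -m jog '{"fingers":[0,0,0,0,0],"dp":[[2,-0.3,-1],[4,-0.3,-1.2],[6,-0.3,-1.2],[8,-0.3,-1.2],[9,-0.3,-1.2]],"twist":[0,0,0,0,0]}' 30;python3 -m jog '{"fingers":[0,0,0,0,0],"dp":[[0.5,0,0],[1,0,0],[1.5,0,0],[2,0,0],[2.5,0,0]],"twist":[0,0,0,0,0]}' 30; python3 -m jog '{"fingers":[0,0,0,0,0],"dp":[[0.3,0,0],[0.7,0,0],[1.2,0,0],[1.2,0,0],[1.2,0,0]],"twist":[0,0,0,0,0]}' 30
```

```text
time_s: 22.0
tcp_pos: [0.6208, -0.211, 0.1756]
eef_rot: [-125.5, 89.5, -35.5]
contact_force: [0.3, 0.0, -3.0]
gripper_width: 0.0272
time_s: 22.5
tcp_pos: [0.6208, -0.2111, 0.1731]
eef_rot: [-125.3, 89.4, -35.3]
contact_force: [-0.2, 0.5, -2.2]
gripper_width: 0.0271
time_s: 23.0
tcp_pos: [0.6209, -0.2111, 0.1723]
eef_rot: [-124.6, 89.4, -34.5]
contact_force: [-1.0, 0.4, 0.3]
gripper_width: 0.0269
```

```bash
python3 -m jog '{"fingers":[0,0,0,0,0],"dp":[[0.4,0,0],[0.8,0,0],[0.8,0,0],[0.8,0,0],[0.8,0,0]],"twist":[0,0,0,0,0]}' 15;python3 -m jog '{"fingers":[0.4,0.45,0.5,0.6,0.7],"dp":[[0,0,0],[0,0,0],[0,0,0],[0,0,0],[0,0,0]],"twist":[0,0,0,0,0]}' 20; python3 -m jog '{"fingers":[0.8,0.8,0.8,0.8,0.8],"dp":[[-5,0,0],[-25,0,0],[-60,0,0],[-80,0,0],[-80,0,0]],"twist":[0,0,0,0,0]}' 20;python3 g.py .6549 .0034 .2
```

```text
time_s: 23.5
tcp_pos: [0.6211, -0.2112, 0.1722]
eef_rot: [-123.8, 89.4, -33.8]
contact_force: [-1.1, 0.9, 5.2]
gripper_width: 0.0276
time_s: 24.0
tcp_pos: [0.6211, -0.2112, 0.172]
eef_rot: [-124.4, 89.4, -34.4]
contact_force: [0.6, 0.8, -0.1]
gripper_width: 0.0543
time_s: 24.5
tcp_pos: [0.6221, -0.2112, 0.2564]
eef_rot: [-115.9, 89.0, -25.8]
contact_force: [0.0, -0.2, 0.3]
gripper_width: 0.0697
dp [ 55.3 -32.3 214.9] yaw -179.9 down [ 0.015 -0.007 -1.   ]
```

```bash
python3 -m jog '{"fingers":[0.9,0.9,0.9,0.9,0.9],"dp":[[0,-6,42],[10,-13,86],[25,-19,130],[40,-26,173],[53,-31,214]],"twist":[0,0,0,0,0]}' 20;  python3 -m jog '{"fingers":[0.9,0.9,0.9,0.9,0.9],"dp":[[10,0,0],[30,0,0],[50,0,0],[60,0,0],[60,0,0]],"twist":[0,0,0,0,0]}'; python3 g.py .654 .003 .042;python3 -c "
from h import *
snap('scene','s7',(130,100,290,260),3.6)"
```

```text
time_s: 25.0
tcp_pos: [0.6533, 0.0042, 0.2012]
eef_rot: [-116.9, 89.1, -26.8]
contact_force: [0.8, 0.1, -0.4]
gripper_width: 0.0789
time_s: 25.5
tcp_pos: [0.6531, 0.0033, 0.1394]
eef_rot: [-125.6, 89.2, -35.5]
contact_force: [-0.2, -0.2, 0.9]
gripper_width: 0.0787
dp [97.4  0.2  0.4] yaw -179.9 down [ 0.011 -0.008 -1.   ]
```

View pics/s7.png

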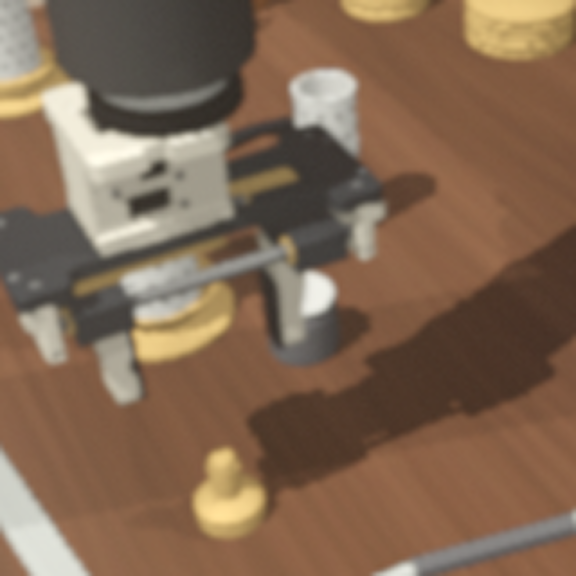

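The hood is clear below the jaws (crop (230,495)), well between the two fingers. Descend and grip.

```bash
python3 -m jog '{"fingers":[0.9,0.9,0.9,0.9,0.9],"dp":[[25,0,0],[55,0,0],[82,0,0],[94,0,0],[97,0,0]],"twist":[0,0,0,0,0]}' 15; python3 -m jog '{"fingers":[0.3,0.3,0.3,0.3,0.3],"dp":[[0,0,0],[0,0,0],[0,0,0],[0,0,0],[0,0,0]],"twist":[0,0,0,0,0]}' 15;python3 -m jog '{"fingers":[0,0,0,0,0],"dp":[[0,0,0],[0,0,0],[0,0,0],[0,0,0],[0,0,0]],"twist":[0,0,0,0,0]}' 15;python3 -m jog '{"fingers":[0,0,0,0,0],"dp":[[0,0,0],[0,0,0],[0,0,0],[0,0,0],[0,0,0]],"twist":[0,0,0,0,0]}' 15
```

```text
time_s: 26.05
tcp_pos: [0.6551, 0.0023, 0.0433]
eef_rot: [-124.3, 89.1, -34.3]
contact_force: [0.4, -0.5, 0.8]
gripper_width: 0.0791
time_s: 26.55
tcp_pos: [0.6554, 0.0024, 0.0439]
eef_rot: [-121.9, 89.1, -31.9]
contact_force: [-0.7, -0.6, -0.3]
gripper_width: 0.0444
time_s: 27.05
tcp_pos: [0.6553, 0.0024, 0.0439]
eef_rot: [-122.4, 89.1, -32.3]
contact_force: [-0.2, -0.3, 0.9]
gripper_width: 0.0176
time_s: 27.55
tcp_pos: [0.6553, 0.0024, 0.044]
eef_rot: [-122.3, 89.1, -32.3]
contact_force: [-1.0, -1.0, 1.2]
gripper_width: 0.0174
```

```bash
python3 -m jog '{"fingers":[0,0,0,0,0],"dp":[[-15,0,0],[-55,0,0],[-100,0,0],[-150,0,0],[-195,0,0]],"twist":[0,0,0,0,0]}' 15; python3 -m jog '{"fingers":[0,0,0,0,0],"dp":[[-15,5,-30],[-20,12,-70],[-20,19,-115],[-20,25,-155],[-20,32,-190]],"twist":[0,0,0,0,0]}' 15;python3 g.py .6211 -.2113 .25
```

```text
time_s: 28.05
tcp_pos: [0.6526, 0.0039, 0.2426]
eef_rot: [-118.8, 89.0, -28.7]
contact_force: [2.5, 0.9, -1.1]
gripper_width: 0.0171
time_s: 28.55
tcp_pos: [0.6198, -0.1878, 0.265]
eef_rot: [-117.4, 89.0, -27.3]
contact_force: [0.4, -0.2, -1.2]
gripper_width: 0.0174
dp [ 15.2  -1.  -23.3] yaw -179.9 down [ 0.016 -0.008 -1.   ]
```

```bash
python3 -m jog '{"fingers":[0,0,0,0,0],"dp":[[0,-1,-15],[8,-1,-23],[18,-1,-23],[27,-1,-23],[30,-1,-23]],"twist":[0,0,0,0,0]}' 15;python3 -m jog '{"fingers":[0,0,0,0,0],"dp":[[0,0,0],[0,0,0],[0,0,0],[0,0,0],[0,0,0]],"twist":[0,0,0,0,0]}' 15;python3 g.py .6211 -.2113 .213;  python3 -c "
from h import *
snap('scene','s8',(120,60,270,180),5)"
```

```text
time_s: 29.05
tcp_pos: [0.6208, -0.2096, 0.233]
eef_rot: [-120.1, 89.2, -30.0]
contact_force: [0.1, -0.3, -1.1]
gripper_width: 0.0176
time_s: 29.55
tcp_pos: [0.6209, -0.2096, 0.2334]
eef_rot: [-119.2, 89.1, -29.1]
contact_force: [-0.7, 0.7, -0.2]
gripper_width: 0.0173
dp [20.4  0.1 -1.5] yaw -179.9 down [ 0.013 -0.007 -1.   ]
```

View pics/s8.png

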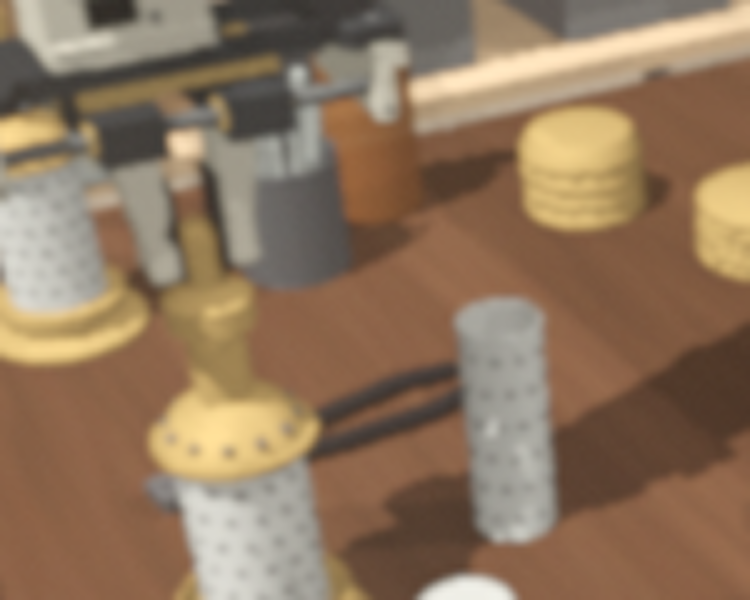

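The cap is level on the sleeve (flange (234,432)) and the hood is aligned above the chimney (210,300). Lower.

```bash
python3 -m jog '{"fingers":[0,0,0,0,0],"dp":[[3,0,-1],[7,0,-1.5],[11,0,-1.5],[14,0,-1.5],[16,0,-1.5]],"twist":[0,0,0,0,0]}' 15;python3 -m jog '{"fingers":[0,0,0,0,0],"dp":[[0.6,0,0],[1.2,0,0],[1.8,0,0],[2.4,0,0],[3,0,0]],"twist":[0,0,0,0,0]}' 15;python3 -m jog '{"fingers":[0,0,0,0,0],"dp":[[0.4,0,0],[0.8,0,0],[1.2,0,0],[1.2,0,0],[1.2,0,0]],"twist":[0,0,0,0,0]}' 15
```

```text
time_s: 30.1
tcp_pos: [0.6209, -0.2113, 0.2168]
eef_rot: [-120.2, 89.2, -30.1]
contact_force: [0.1, 0.8, -1.4]
gripper_width: 0.0176
time_s: 30.6
tcp_pos: [0.621, -0.2113, 0.2139]
eef_rot: [-120.0, 89.2, -29.9]
contact_force: [-0.8, -0.6, -1.1]
gripper_width: 0.0173
time_s: 31.1
tcp_pos: [0.6211, -0.2114, 0.2129]
eef_rot: [-119.7, 89.1, -29.6]
contact_force: [-0.6, 0.6, 0.8]
gripper_width: 0.0175
```

```bash
python3 -m jog '{"fingers":[0,0,0,0,0],"dp":[[0.3,0,0],[0.6,0,0],[0.9,0,0],[0.9,0,0],[0.9,0,0]],"twist":[0,0,0,0,0]}' 10;python3 -m jog '{"fingers":[0.25,0.3,0.35,0.4,0.5],"dp":[[0,0,0],[0,0,0],[0,0,0],[0,0,0],[0,0,0]],"twist":[0,0,0,0,0]}' 10;python3 -m jog '{"fingers":[0.6,0.6,0.6,0.6,0.6],"dp":[[-5,0,0],[-25,0,0],[-50,0,0],[-75,0,0],[-90,0,0]],"twist":[0,0,0,0,0]}' 10;python3 -m jog '{"fingers":[0.6,0.6,0.6,0.6,0.6],"dp":[[0,5,30],[0,10,75],[0,15,120],[0,20,165],[0,20,200]],"twist":[0,0,0,0,0]}' 10;python3 -c "
from h import *
c=snap('scene','s9',s=1.3);d=snap('top','t9',s=1.3)
a=c['frame'][40:240,120:290,::-1];b=d['frame'][100:300,190:400,::-1]
cv2.imwrite('pics/fin.png',cv2.resize(np.hstack([a,b]),None,fx=2.1,fy=2.1,interpolation=cv2.INTER_CUBIC))"
```

```text
time_s: 31.6
tcp_pos: [0.6214, -0.2115, 0.2129]
eef_rot: [-119.4, 89.1, -29.2]
contact_force: [-0.9, 0.5, 4.8]
gripper_width: 0.0175
time_s: 32.1
tcp_pos: [0.6213, -0.2115, 0.2126]
eef_rot: [-119.6, 89.1, -29.5]
contact_force: [0.5, -0.1, 0.5]
gripper_width: 0.0383
time_s: 32.6
tcp_pos: [0.6207, -0.211, 0.3054]
eef_rot: [-117.4, 88.9, -27.2]
contact_force: [-0.4, -0.9, 0.1]
gripper_width: 0.0522
time_s: 33.1
tcp_pos: [0.5995, -0.009, 0.3042]
eef_rot: [-115.1, 88.9, -25.0]
contact_force: [1.0, 0.0, 0.5]
gripper_width: 0.0522
```

View pics/fin.png

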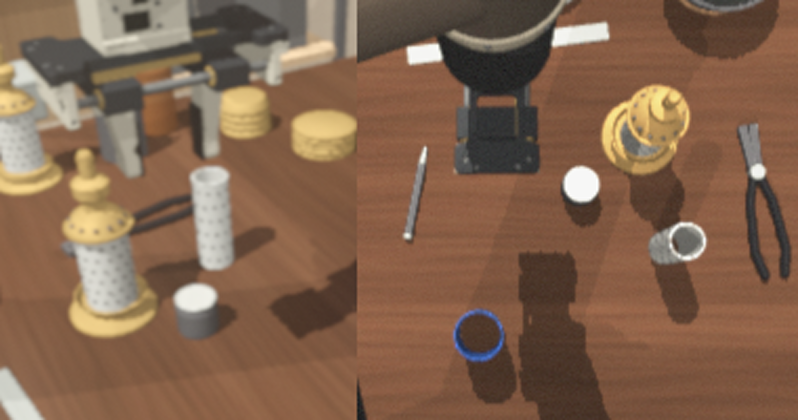

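The lantern is complete and level (left (100,240), right (650,125)). The narrow sleeve, tin, punch and snips are where they were, and the gripper is clear. Handing in.

```bash
python3 -c "
from h import *
print(r.close_job())"
```

```text
the job is handed in; nothing more can be done
None
```

I put the lantern together on its foot in the order asked (candle, wide sleeve, domed cap, hood) and handed the job in at about 33 s. No verdict was reported.

- **Placing:** Each part was lowered slowly and touched down within about 1 mm of its expected height, with measured contact forces of about 5–8 N. I then released it and raised the gripper straight up.
- **Last pictures:** They show the lantern assembled and level and the gripper clear. The narrow sleeve, tin, punch, snips and blue sleeve look unmoved. The hammer and the other candle were outside the last crops, but the arm did not go near them after they were last seen in place.
- **Small disagreements:**
  - The two cameras differed by about 1–2 mm on the foot's centre.
  - Overlays put the candle about 2 mm off the pan's middle (one coarse reading gave about 6 mm). It is hidden inside the sleeve, which passed over it without contact.

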